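# Fit the keyed collar on the ultrasonic converter

## Robot

A 6-joint arm with a two-finger parallel gripper is mounted at the origin on the work surface. World frame = base frame: x ahead of the robot, y to its left, z up, the work surface at z = 0. Lengths are in m, angles in rad, forces in N, time in s.
With the tool pointing down it reaches from about 0.35 to 0.775 m from the base axis. Payload 5.5 kg.
Tool frame: the origin (TCP) lies at the very end of the fingers, on their centre line; the grasp point (between the pads) lies 19 mm behind it (grip_point_offset is the distance from the TCP to the grasp point, in m); z points along the fingers, y is the direction in which the jaws open and shut (so a half turn about z gives the same grasp; the last joint's range is limited). The gripper opens to 85 mm and grips with 20 to 120 N. Pads are 22 mm wide; open, the fingers measure 114 mm over their backs; the gripper's body (76 mm by 85 mm) begins 54 mm behind the grasp point. The pads swing forward as they close: fully open they stand 13 mm farther back than shut.
Start: joints at [1.118, 0.313, 0.046, 1.304, 0, 1.431], TCP at [0.177, 0.547, 0.231] pointing down, gripper open.
Joint ranges: [-2.76, 2.76], [-0.86, 1.69], [-1.03, 1.26], [-2.2, 2.34], [-1.47, 1.5], [-3.14, 3.14]. Speed limits (rad/s): [2.57, 2.57, 3.14, 3.14, 3.14, 3.14].

## Interface

Orientations are given as a unit quaternion [w, x, y, z].
In Python, from workcell import * gives the robot as it stands.
- The arm moves only by the shell command python3 -m crank 'ROWS' [OPENING] [FORCE]. ROWS is a JSON object of lists of equal length, an entry for each row: "travel": the shift along the tool's x, y, z in units of 40 mm (1.0 is 40 mm), a list of three; "turn": the turn about the tool's z in rad. In form: {"travel": [[x, y, z], ...], "turn": [turn, ...]}. A call has 1 to 5 rows; each row is the pose to reach, as a shift and turn from the pose commanded when the call began, along the tool's axes at that moment; what a row does not reach only later rows make up. A row lasts 1/12 s, in which the tool goes at most 41.7 mm and 7.16 degrees, less where a joint would pass 70% of its speed; a pose out of reach is approached as far as the arm can. A call with a gripper value outside its range is refused whole. OPENING is the finger opening in mm, from 0 to 85.4, set as the call begins (- or left out, the last holds). The fingers move at their own pace and stop on an object; FORCE is the grip in N (left out, the last holds). Time passes only in rows, so rows that repeat a pose let the fingers close. It gives the time, the measured TCP pose, the force and the opening at its end, in the units of the state.
- get_state(): the state, without advancing time (a new reading comes with each control period).
- read_camera(name): name is "side" or "top"; returns a dict with "image" (480x640x3 uint8, red, green, blue), "K" (3x3 intrinsics, pixels), "R" (3x3) and "t" (3): a world point X has camera coordinates R X + t. Camera axes: x right, y down, z forward; pixel columns grow to the right and rows downward; lengths in m; the calibration is good to about 2 mm. A picture is of the moment at which its call begins. There is no depth.
- hand_in(): hands the job in, once; it reports no verdict.
The state is a dict: "clock": time; "joint_pos": joint angles; "qvel": joint speeds; "tau": joint torques, N m; "tcp_pos": TCP position; "orientation": TCP orientation; "wrist_force": force on the tool from outside, world axes, zero at the start; "ft_torque": the same for the moment, N m; "finger_gap": finger opening in m.
Only numpy, scipy, OpenCV 4.12 (cv2) and the standard library are available. Lean on these libraries where they do the work, as an engineer would, in place of code of your own. Each camera call takes 0.05 s, during which the arm holds its last target. There are 200 camera calls.

## Task

Lift the knurled steel collar out of the blue parts bin and thread it over the nose of the converter that stands in the bench clamp. Turn it until its hidden keyways drop over the three brass pins, push it fully home against the spring, and finish still holding it there with the gripper so that its set screws can be tightened. Leave all the other parts on the bench and in the bin where they are.

Things in the scene. Friction and masses are not known exactly. Their poses are not given: they have to be found in the camera images.
- collar_center (a point): Centre of the loose collar, half-way up on its axis. A bright steel ring, knurled outside, 56 mm outer diameter, 36 mm high, 35 mm through bore, about 0.3 kg. It lies flat in the bin, z (its axis) up and at any yaw; fit it this side up. Four dark dots low on its outside are set screws; they do not mark the keyways.
- collar_keyways (a point): Centre of the collar's underside. Three straight keyways, 120 degrees apart, are cut into the bore from this side: 9 mm wide, 5 mm into the wall, 24 mm up, hidden from outside and above. Their angle to this frame is not known. With the collar resting on the pins, a turn of up to 120 degrees, either way, makes it drop; it enters within about 0.1 rad of true. If it binds on the way down, ease it a little either way.
- stack: Converter standing nose up in a bench clamp, fixed to the bench; origin on its vertical axis at bench level, z up. Base plate 130 mm square, 12 mm thick; clamp block 78 mm square up to 42 mm; round body 52 mm diameter up to a flat shoulder at 115 mm; then the nose. Fully home, the collar's underside is on the shoulder (its centre at 133 mm) and 14 mm of nose show above it.
- nose_top (a point): Centre of the top of the nose, 165 mm above the bench, on the axis. The nose is a bare steel post, 32 mm diameter, its top 8 mm tapering to 24 mm.
- pins (a point): Point on the nose's axis at the height of the three brass pins, 128 mm above the bench. They are level, 5.5 mm diameter, and stick 5 mm out of the nose along this frame's +x and at 120 degrees to both sides. With keyways off the pins the collar rests on them (its underside at 131 mm, centre 149 mm); once over them it drops 7 mm on to the spring washer (centre 142 mm).
- spring_washer (a joint): How far the dark steel spring washer around the nose is pressed down, m: 0 free (its top 9 mm above the shoulder), 0.009 with the collar fully home. The spring pushes up with 4 N at first and 12 N when home, and lifts the collar again if it is let go.
- bin: Open blue plastic parts bin, 170 x 250 mm outside (its x and y axes), 40 mm high, 4 mm walls and floor, fixed; origin under its centre. Collar, spacer and nut lie in a row along its y axis about 75 mm apart, in any order, near the middle of its x.
- spacer: Smooth black plastic ring in the bin, 48 mm outer diameter, 16 mm high; stays there. Origin at the centre of its underside.
- nut: Brass hexagon nut in the bin, 36 mm across flats, 18 mm high; stays there. Origin at the centre of its underside.
- horn_a: Brown steel welding horn with two slots, 120 x 100 x 46 mm plus a stud, lying at the far side; stays. Origin at the centre of its underside.
- horn_b: A second such horn; stays.
- spare_stack: Finished converter with booster, 255 mm long, 75 mm high, lying in orange cradles at the far side; stays. Origin at the centre of its underside.
- spanner: Steel spanner, 200 mm long, lying on the bench to the robot's left; stays.
Mind the look-alikes: they are no part of the job. There is more than one size of the stack; the one meant has the size given above.

How it is judged:
By the outcome, as a careful person would: the job done as asked, in the order asked, and still so for the second after the job is handed in, while the arm keeps its last pose, push and grip.
It also fails if it takes over 64 s, if anything falls off the work surface, if the arm or the gripper's body presses on something with over 40 N, if the wrist force passes 120 N, or if a joint passes its speed limit or range.

## Working session

There is one attempt and no reset: what is moved stays moved. The work goes in short steps, Python scripts to look and compute and a shell command to move; the robot and the scene stay as the last step left them, time stands still between calls to the robot, and variables do not carry over. Pictures are saved under pics/ and viewed, about 8 in all and at most 12, crops included, and the job is handed in when it is done.

```bash
mkdir -p pics; ls; python3 - <<'E'
from workcell import *
import cv2
s=get_state();print({k:np.round(v,3).tolist() if 0 else v for k,v in s.items()})
for n in("side","top"):
    c=read_camera(n);cv2.imwrite(f"pics/{n}0.png",c["image"][:,:,::-1]);print(n,c["K"],c["R"],c["t"])
E
```

```text
pics
{'clock': 0.0, 'joint_pos': array([ 1.11838904e+00,  3.13986343e-01,  4.49758313e-02,  1.30360602e+00,
       -1.64285592e-05,  1.43115370e+00]), 'qvel': array([ 0.00057885,  0.00033146,  0.00048036,  0.0005717 , -0.00032679,
       -0.00016366]), 'tau': array([ 1.11399511e-04, -4.80629933e+01,  2.98533243e+01,  1.95029809e-02,
       -2.93596649e-04,  2.71285522e-06]), 'tcp_pos': array([0.17673146, 0.54662422, 0.23041559]), 'orientation': array([-2.57637872e-04,  1.55745637e-01,  9.87796775e-01, -8.72910709e-04]), 'wrist_force': array([-0.3031368 ,  0.11312937,  0.46487339]), 'ft_torque': array([0.01959687, 0.03977136, 0.00477695]), 'finger_gap': 0.08542992874571453}
side [[460.16761026   0.         318.41532969]
 [  0.         460.16761026 237.79035623]
 [  0.           0.           1.        ]] [[ 0.96595205 -0.25867311 -0.0049855 ]
 [-0.18828924 -0.68964382 -0.69924142]
 [ 0.17743673  0.6763724  -0.71486823]] [-0.48585866  0.22415059  0.93536062]
top [[496.49862077   0.         320.57046618]
 [  0.         496.49862077 240.33430179]
 [  0.           0.           1.        ]] [[ 0.01921508 -0.99980749 -0.00397121]
 [-0.99488058 -0.01872595 -0.09930745]
 [ 0.09921397  0.00585908 -0.99504887]] [0.09123696 0.55656655 1.06750985]
```

View pics/top0.png

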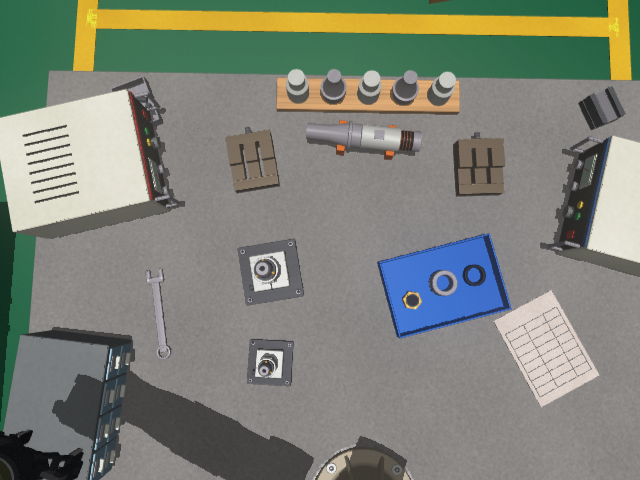

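View pics/side0.png

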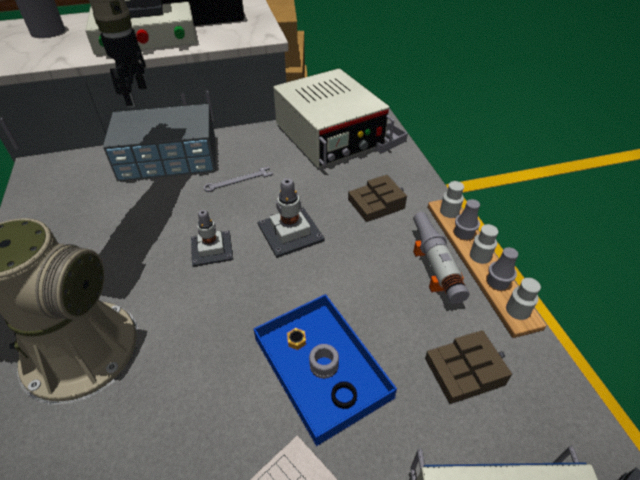

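The top view shows the candidates for the collar: grey ring at (443,282), black spacer (474,275) and brass nut (412,300). I choose the grey ring. For the stack there is a large one at (267,270), whose base is about 58 px, or 130 mm, and a small one at (267,363) at about 90 mm. I choose the large one. The side view shows the collar at (323,360), the large nose at (287,183) and the small one at (205,215). Next is one close crop of both choices.

```bash
cat > h.py <<'E'
from workcell import *
import cv2, numpy as np
def ray(c,uv,z):
    "world point on plane z seen at pixel uv"
    d=c["R"].T@np.linalg.solve(c["K"],[uv[0],uv[1],1]); o=-c["R"].T@c["t"]
    return o+d*(z-o[2])/d[2]
def proj(c,X):
    p=c["K"]@(c["R"]@np.asarray(X,float)+c["t"]); return p[:2]/p[2]
def tri(ca,ua,cb,ub):
    P=[c["K"]@np.c_[c["R"],c["t"]] for c in(ca,cb)]
    X=cv2.triangulatePoints(P[0],P[1],np.array(ua,float).reshape(2,1),np.array(ub,float).reshape(2,1))[:,0]
    return X[:3]/X[3]
def crop(c,u,v,w,h,k):
    return cv2.resize(c["image"][v-h//2:v+h//2,u-w//2:u+w//2],None,fx=k,fy=k,interpolation=cv2.INTER_CUBIC)
E
python3 - <<'E'
from h import *
t=read_camera("top");s=read_camera("side")
m=np.vstack([np.hstack([crop(t,443,282,66,50,6),crop(t,268,268,66,50,6)]),np.hstack([crop(s,323,360,66,50,6),crop(s,288,195,66,50,6)])])
cv2.imwrite("pics/m1.png",m[:,:,::-1])
# base plate: dark grey quad contour ; collar: non-blue inside bin
for n,c,b in(("top",t,(410,252,66,56)),("side",s,(296,330,56,60))):
    x,y,w,h=b;im=c["image"][y:y+h,x:x+w].astype(int)
    g=((im.max(2)-im.min(2)<60)&(im.max(2)>90)).astype(np.uint8)
    cs,_=cv2.findContours(g,cv2.RETR_CCOMP,cv2.CHAIN_APPROX_NONE)
    for k in cs:
        if len(k)>20:
            e=cv2.fitEllipse(k);u=(e[0][0]+x,e[0][1]+y);print(n,len(k),np.round(u,1),np.round(e[1],1),ray(c,u,.022).round(4),ray(c,u,.04).round(4))
E
```

```text
top 47 [411.9 300.1] [12. 14.] [ 0.4275 -0.1007  0.022 ] [ 0.4278 -0.0975  0.04  ]
top 74 [444.  282.6] [24.7 25.7] [ 0.4672 -0.1711  0.022 ] [ 0.4668 -0.1668  0.04  ]
top 47 [444.4 282.5] [16.5 17.5] [ 0.4674 -0.1719  0.022 ] [ 0.4671 -0.1675  0.04  ]
side 78 [323.6 356.6] [24.8 28.6] [ 0.4706 -0.1607  0.022 ] [ 0.4678 -0.1707  0.04  ]
side 53 [323.5 356.4] [17.7 19.3] [ 0.4704 -0.16    0.022 ] [ 0.4676 -0.17    0.04  ]
```

View pics/m1.png

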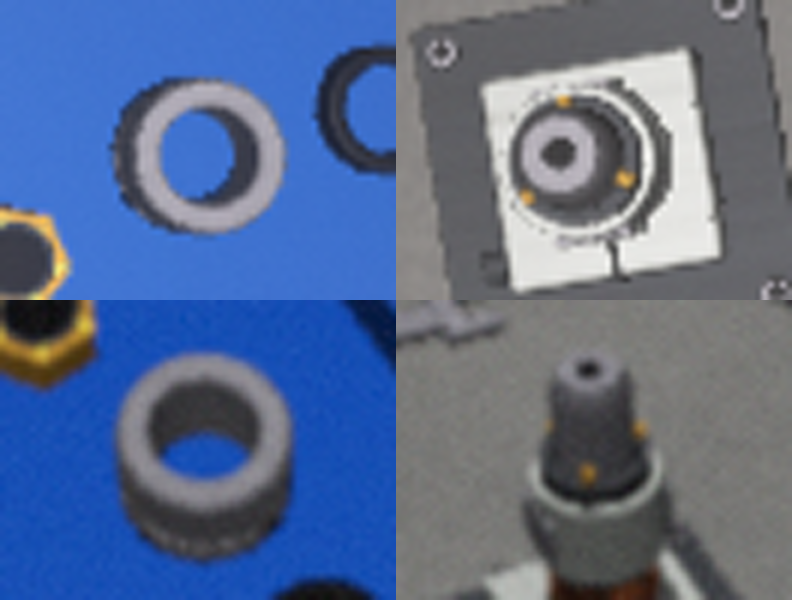

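The crop confirms a plain steel ring with an octagonal-free round bore (collar top-face centre at (444.5,282.6)). It also shows the big stack's nose top, at about (262,268) in the top view and (287,181.5) in the side view, with three brass pins. Now the stack's position and the first move.

```bash
cat >> h.py <<'E'
def tool():
    s=get_state();w,x,y,z=s["orientation"]
    from scipy.spatial.transform import Rotation as Ro
    return s,Ro.from_quat([x,y,z,w]).as_matrix()
def go(X,jaw=None):
    "travel units and turn that bring TCP to X with tool y at world angle jaw (deg, mod 180)"
    s,R=tool();d=R.T@(np.array(X)-s["tcp_pos"])/.04
    a=np.degrees(np.arctan2(R[1,1],R[0,1]));r=None
    if jaw is not None: r=np.radians(-(((jaw-a)+90)%180-90))
    print("travel",d.round(3),"turn",r,"jaw now",a.round(1))
E
python3 - <<'E'
from h import *
t=read_camera("top");s=read_camera("side")
o=lambda cx,cy,px,py:(cx-33+px/6-.4,cy-25+py/6-.4)
def tt(p):return o(268,268,p[0]-396,p[1])
def ss(p):return o(288,195,p[0]-396,p[1]-300)
N=tri(t,tt((558,152)),s,ss((588,369)));print("nose",N, ray(t,tt((558,152)),.165),ray(s,ss((588,369)),.165))
P=np.array([ray(t,tt(p),.128) for p in((563,101),(625,180),(528,198))])
c=P.mean(0);print("pins",c,[ (round(np.degrees(np.arctan2(*(q-c)[1::-1]))),round(float(np.hypot(*(q-c)[:2])),4)) for q in P])
q=[ray(s,ss(p),.128) for p in((550,428),(640,430),(589,474))];print(np.round(q,4),np.mean(q,0))
# bin edges
h=cv2.cvtColor(t["image"],cv2.COLOR_RGB2HSV);m=cv2.inRange(h,(100,140,60),(125,255,255))
k=max(cv2.findContours(m,cv2.RETR_EXTERNAL,cv2.CHAIN_APPROX_NONE)[0],key=cv2.contourArea)
b=cv2.boxPoints(cv2.minAreaRect(k));w=np.array([ray(t,p,.04) for p in b]);print(w.round(3),w.mean(0));e=w[1]-w[0];f=w[2]-w[1];print([(np.linalg.norm(v).round(3),np.degrees(np.arctan2(v[1],v[0])).round(1)) for v in(e,f)])
go([.467,-.169,.12],14)
E
```

```text
nose [0.48581162 0.21321291 0.16416264] [0.48571489 0.21311825 0.165     ] [0.48570578 0.21216635 0.165     ]
pins [0.48481919 0.21296034 0.128     ] [(10, 0.0198), (-110, 0.0189), (132, 0.0193)]
[[0.4715 0.226  0.128 ]
 [0.5052 0.2155 0.128 ]
 [0.4803 0.1951 0.128 ]] [0.48565412 0.21223949 0.128     ]
[[ 0.509 -0.024  0.04 ]
 [ 0.579 -0.269  0.04 ]
 [ 0.414 -0.31   0.04 ]
 [ 0.346 -0.068  0.04 ]] [ 0.46199053 -0.16763404  0.04      ]
[(np.float64(0.255), np.float64(-74.3)), (np.float64(0.17), np.float64(-166.2))]
travel [-12.409 -14.797   2.783] turn 1.0136676980929895 jaw now 72.1
```

Everything agrees: nose axis (0.4855, 0.2128), height 0.164 against 0.165, pin radius 19 mm, bin 255×170 mm. Now I move over the bin at constant height.

```bash
python3 -m crank '{"travel":[[-0.5,-0.6,0],[-1.1,-1.3,0],[-1.7,-2.0,0],[-2.3,-2.7,0],[-2.9,-3.4,0]],"turn":[0,0,0,0,0]}' 85 60
python3 -m crank '{"travel":[[-0.6,-0.7,0],[-1.2,-1.4,0],[-1.8,-2.1,0],[-2.4,-2.8,0],[-3.0,-3.5,0]],"turn":[0,0,0,0,0]}'
python3 -m crank '{"travel":[[-0.6,-0.7,0],[-1.2,-1.4,0],[-1.8,-2.1,0],[-2.4,-2.8,0],[-3.0,-3.5,0]],"turn":[0,0,0,0,0]}'
python3 -m crank '{"travel":[[-0.6,-0.7,0],[-1.2,-1.4,0],[-1.8,-2.1,0],[-2.4,-2.8,0],[-3.0,-3.5,0]],"turn":[0,0,0,0,0]}'
python3 -m crank '{"travel":[[0,0,0],[0,0,0],[0,0,0],[0,0,0],[0,0,0]],"turn":[0.12,0.24,0.36,0.48,0.6]}'
python3 -m crank '{"travel":[[0,0,0],[0,0,0],[0,0,0],[0,0,0],[0,0,0]],"turn":[0.12,0.24,0.36,0.41,0.41]}'
python3 - <<'E'
from h import *
go([.467,-.169,.07],14)
print(get_state()["joint_pos"].round(2))
E
```

```text
clock: 0.72
tcp_pos: [0.2456, 0.3805, 0.2312]
orientation: [0.0, 0.155, 0.988, 0.0]
wrist_force: [0.5, -0.0, 0.1]
finger_gap: 0.0847
clock: 1.13
tcp_pos: [0.3168, 0.2103, 0.2315]
orientation: [0.0, 0.155, 0.988, 0.0]
wrist_force: [0.5, -0.0, 0.5]
finger_gap: 0.0851
clock: 1.55
tcp_pos: [0.388, 0.0399, 0.2316]
orientation: [0.0, 0.156, 0.988, 0.0]
wrist_force: [1.7, 1.5, 0.3]
finger_gap: 0.0849
clock: 1.97
tcp_pos: [0.4591, -0.1303, 0.2314]
orientation: [0.0, 0.156, 0.988, 0.0]
wrist_force: [1.4, -0.1, -0.4]
finger_gap: 0.085
clock: 2.38
tcp_pos: [0.4587, -0.1286, 0.2312]
orientation: [-0.0, 0.444, 0.896, 0.0]
wrist_force: [-0.4, 0.7, 0.4]
finger_gap: 0.0849
clock: 2.8
tcp_pos: [0.4587, -0.1283, 0.2313]
orientation: [-0.0, 0.615, 0.789, 0.0]
wrist_force: [0.1, 0.1, -0.3]
finger_gap: 0.0851
travel [-1.037 -0.048  4.032] turn 0.002456908198368518 jaw now 14.1
[-0.44  0.12 -0.2   1.25  0.    0.88]
```

```bash
python3 -m crank '{"travel":[[-0.5,-0.02,0],[-1.04,-0.05,0],[-1.04,-0.05,0.9],[-1.04,-0.05,1.8],[-1.04,-0.05,2.7]],"turn":[0,0,0,0,0]}'
python3 -m crank '{"travel":[[0,0,0.6],[0,0,1.2],[0,0,1.2],[0,0,1.2]],"turn":[0,0,0,0]}'
python3 - <<'E'
from h import *
go([.467,-.169,.008],14)
t=read_camera("top");s=read_camera("side")
m=np.hstack([crop(t,443,282,130,160,3),crop(s,323,350,130,160,3)])
cv2.imwrite("pics/m2.png",m[:,:,::-1])
E
```

```text
clock: 3.22
tcp_pos: [0.4677, -0.1699, 0.1227]
orientation: [0.001, 0.614, 0.79, 0.0]
wrist_force: [0.3, 0.6, -0.4]
finger_gap: 0.0849
clock: 3.55
tcp_pos: [0.466, -0.1686, 0.0745]
orientation: [-0.002, 0.614, 0.789, -0.0]
wrist_force: [0.4, 0.9, 1.2]
finger_gap: 0.085
travel [-0.02   0.026  1.663] turn 0.004786891845662034 jaw now 14.3
```

View pics/m2.png

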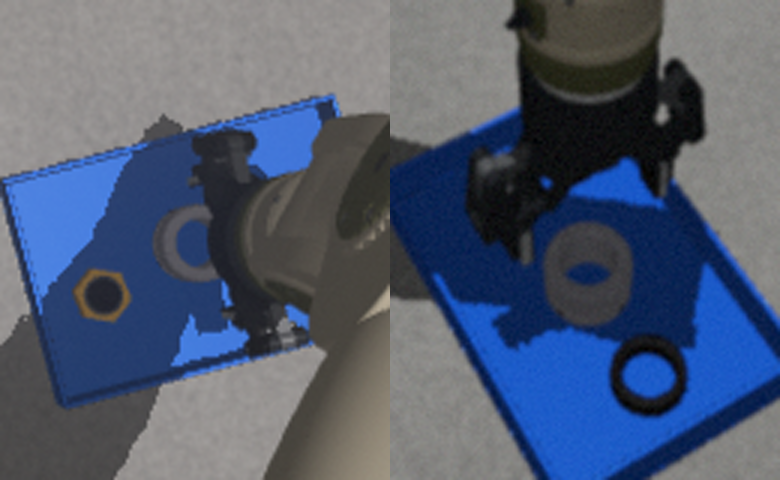

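The open jaws straddle the ring at about (190,243) in the crop, clear of the nut and spacer. I go down and grip.

```bash
python3 -m crank '{"travel":[[0,0.02,0.5],[0,0.02,1.0],[0,0.02,1.4],[0,0.02,1.66],[0,0.02,1.66]],"turn":[0,0,0,0,0]}'
python3 -m crank '{"travel":[[0,0,0],[0,0,0],[0,0,0],[0,0,0],[0,0,0]],"turn":[0,0,0,0,0]}' 50 60
python3 -m crank '{"travel":[[0,0,0],[0,0,0],[0,0,0],[0,0,0],[0,0,0]],"turn":[0,0,0,0,0]}'
```

```text
clock: 4.07
tcp_pos: [0.4679, -0.169, 0.0088]
orientation: [-0.0, 0.614, 0.789, 0.0]
wrist_force: [0.1, 0.2, 0.3]
finger_gap: 0.0849
clock: 4.48
tcp_pos: [0.4693, -0.1698, 0.0111]
orientation: [0.002, 0.614, 0.789, 0.0]
wrist_force: [-0.6, -0.1, 7.2]
finger_gap: 0.0545
clock: 4.9
tcp_pos: [0.4693, -0.1698, 0.0111]
orientation: [0.002, 0.614, 0.789, 0.0]
wrist_force: [-0.7, -0.1, 6.5]
finger_gap: 0.0548
```

Gripped at 54.8 mm. Lift.

```bash
python3 -m crank '{"travel":[[0,0,-0.3],[0,0,-1.0],[0,0,-1.9],[0,0,-2.8],[0,0,-3.7]],"turn":[0,0,0,0,0]}' - 80
python3 -m crank '{"travel":[[0,0,-0.8],[0,0,-1.4],[0,0,-1.4],[0,0,-1.4]],"turn":[0,0,0,0]}'
python3 - <<'E'
from h import *
go([.4855,.2128,.21],14)
s=read_camera("side");t=read_camera("top");X=get_state()["tcp_pos"]+[0,0,.015];u=proj(s,X).astype(int);v=proj(t,X).astype(int);print(u,v)
m=np.hstack([crop(s,*u,120,140,4),crop(t,*v,60,140,4)])
cv2.imwrite("pics/m3.png",m[:,:,::-1])
E
```

```text
clock: 5.32
tcp_pos: [0.4674, -0.1687, 0.1591]
orientation: [0.0, 0.614, 0.789, 0.0]
wrist_force: [0.7, -0.6, -3.0]
finger_gap: 0.0541
clock: 5.65
tcp_pos: [0.4688, -0.1695, 0.2149]
orientation: [0.002, 0.614, 0.789, 0.0]
wrist_force: [-0.3, 0.2, -4.6]
finger_gap: 0.0546
travel [9.163 2.752 0.104] turn 0.0037806714860260846 jaw now 14.2
[323 295] [470 280]
```

View pics/m3.png

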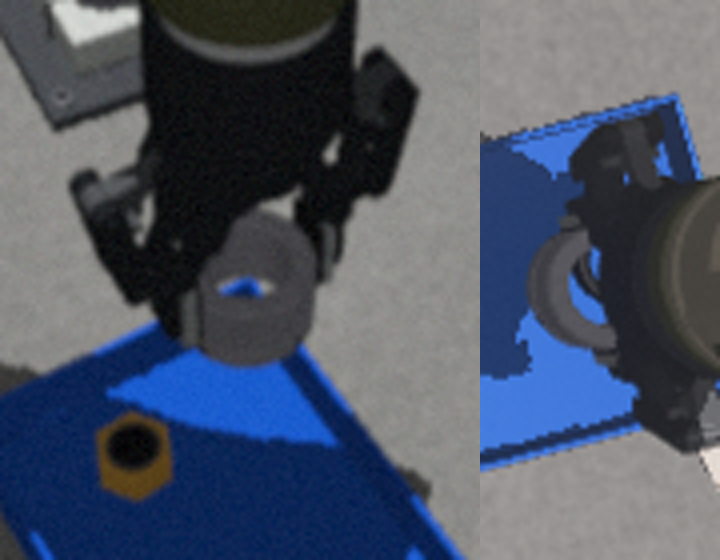

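The collar is held level, with about 3–4 N of weight on the wrist. Its bottom is about 6 mm below the TCP. I carry it over the nose.

```bash
python3 -m crank '{"travel":[[0.6,0.2,0],[1.4,0.4,0],[2.2,0.7,0],[3.1,0.9,0],[4.0,1.2,0]],"turn":[0,0,0,0,0]}'
python3 -m crank '{"travel":[[0.9,0.25,0],[1.8,0.5,0],[2.7,0.8,0],[3.5,1.05,0],[4.2,1.3,0]],"turn":[0,0,0,0,0]}'
python3 -m crank '{"travel":[[0.5,0.13,0],[0.9,0.23,0],[0.9,0.23,0],[0.9,0.23,0]],"turn":[0,0,0,0]}'
python3 - <<'E'
from h import *
go([.4855,.2128,.195],14)
print(get_state()["joint_pos"].round(2))
s=read_camera("side");t=read_camera("top")
X=np.array([.4855,.2128,.19]);u=proj(s,X).astype(int);v=proj(t,X).astype(int);print(u,v)
m=np.hstack([crop(s,*u,100,130,4),crop(t,*v,100,130,4)])
cv2.imwrite("pics/m4.png",m[:,:,::-1])
E
```

```text
clock: 6.17
tcp_pos: [0.4731, -0.0007, 0.2107]
orientation: [-0.002, 0.615, 0.789, -0.001]
wrist_force: [0.9, -0.4, -3.5]
finger_gap: 0.0542
clock: 6.58
tcp_pos: [0.4824, 0.1756, 0.2107]
orientation: [-0.001, 0.614, 0.79, -0.001]
wrist_force: [0.8, -0.2, -3.5]
finger_gap: 0.0541
clock: 6.92
tcp_pos: [0.483, 0.2111, 0.2108]
orientation: [-0.001, 0.613, 0.79, -0.002]
wrist_force: [0.5, -0.2, -3.1]
finger_gap: 0.0542
travel [0.026 0.074 0.394] turn 0.005720882509485476 jaw now 14.3
[ 0.26  0.23 -0.11  1.23 -0.    1.58]
[285 172] [260 267]
```

View pics/m4.png

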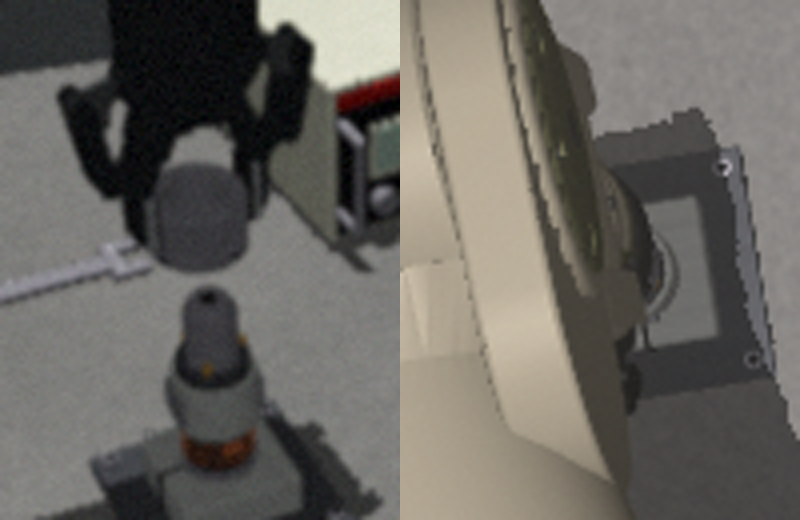

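In the side crop the collar (about column 201) is 2 px left of the nose (column 209). That matches the 2.5 mm TCP error still to be corrected plus perspective. I correct it and go down past the taper.

```bash
python3 -m crank '{"travel":[[0.03,0.07,0],[0.03,0.07,0.3],[0.03,0.07,0.6],[0.03,0.07,0.9],[0.03,0.07,0.9]],"turn":[0,0,0,0,0]}'
python3 -m crank '{"travel":[[0,0,0.1],[0,0,0.2],[0,0,0.3],[0,0,0.4],[0,0,0.4]],"turn":[0,0,0,0,0]}'
python3 - <<'E'
from h import *
go([.4855,.2128,.137],14);s=get_state();print(s["wrist_force"].round(2),s["ft_torque"].round(3))
E
```

```text
clock: 7.43
tcp_pos: [0.4855, 0.2112, 0.1745]
orientation: [-0.001, 0.615, 0.789, -0.002]
wrist_force: [-1.1, 0.3, -3.2]
finger_gap: 0.0543
clock: 7.85
tcp_pos: [0.4865, 0.2122, 0.1603]
orientation: [-0.0, 0.614, 0.789, -0.0]
wrist_force: [-1.0, -1.0, -3.5]
finger_gap: 0.0543
travel [ 0.02  -0.021  0.584] turn 0.003431237863319504 jaw now 14.2
[-1.02 -1.03 -3.47] [-0.233  0.003  0.003]
```

```bash
python3 -m crank '{"travel":[[0,0,0.1],[0,0,0.2],[0,0,0.3],[0,0,0.4],[0,0,0.4]],"turn":[0,0,0,0,0]}'
python3 -m crank '{"travel":[[0,0,0.05],[0,0,0.1],[0,0,0.15],[0,0,0.2],[0,0,0.2]],"turn":[0,0,0,0,0]}'
python3 - <<'E'
from h import *
go([.4855,.2128,.137],14);s=get_state();print(s["wrist_force"].round(2),s["ft_torque"].round(3))
E
```

```text
clock: 8.27
tcp_pos: [0.4866, 0.2122, 0.1439]
orientation: [-0.0, 0.614, 0.789, -0.0]
wrist_force: [0.4, -3.2, -4.4]
finger_gap: 0.054
clock: 8.68
tcp_pos: [0.4865, 0.2122, 0.1365]
orientation: [-0.0, 0.614, 0.789, -0.0]
wrist_force: [-0.4, -5.9, -2.7]
finger_gap: 0.0542
travel [ 0.02  -0.021 -0.014] turn 0.003514991280009793 jaw now 14.2
[-0.44 -5.92 -2.7 ] [-1.005 -0.026  0.03 ]
```

A sideways force of −6 N in y: I ease the tool 1 mm toward −y (tool −x) while feeling for the pins.

```bash
python3 -m crank '{"travel":[[-0.03,0,0],[-0.03,0,0],[-0.03,0,0.03],[-0.03,0,0.05],[-0.03,0,0.05]],"turn":[0,0,0,0,0]}'
python3 -m crank '{"travel":[[0,0,0.03],[0,0,0.05],[0,0,0.05]],"turn":[0,0,0]}'
python3 - <<'E'
from h import *
s=get_state();print(s["tcp_pos"].round(4),s["wrist_force"].round(2),s["ft_torque"].round(3))
E
```

```text
clock: 9.1
tcp_pos: [0.4867, 0.2116, 0.1347]
orientation: [-0.0, 0.614, 0.789, -0.0]
wrist_force: [-2.0, -1.8, -3.3]
finger_gap: 0.0541
clock: 9.35
tcp_pos: [0.4868, 0.2114, 0.1326]
orientation: [-0.0, 0.614, 0.789, -0.0]
wrist_force: [-2.2, -0.6, -3.5]
finger_gap: 0.0539
[0.4868 0.2114 0.1326] [-2.23 -0.6  -3.54] [-0.256  0.3   -0.022]
```

```bash
for i in 1 2; do python3 -m crank '{"travel":[[0,0,0.02],[0,0,0.04],[0,0,0.04]],"turn":[0,0,0]}'; done
python3 - <<'E'
from h import *
s=get_state();print(s["tcp_pos"].round(4),s["wrist_force"].round(2),s["ft_torque"].round(3))
s=read_camera("side");X=np.array([.4855,.2128,.14]);u=proj(s,X).astype(int)
cv2.imwrite("pics/m5.png",crop(s,*u,90,80,7)[:,:,::-1])
for z in(.115,.131,.149,.151,.165,.167): print(z,((proj(s,[.4855,.2128,z])-u+[45,40])*7).round())
E
```

```text
clock: 9.6
tcp_pos: [0.4869, 0.2114, 0.1313]
orientation: [-0.0, 0.614, 0.789, 0.0]
wrist_force: [-2.1, -1.4, -1.6]
finger_gap: 0.0543
clock: 9.85
tcp_pos: [0.4869, 0.2114, 0.1299]
orientation: [-0.0, 0.614, 0.789, 0.0]
wrist_force: [-4.2, -1.8, 2.2]
finger_gap: 0.054
[0.4869 0.2114 0.1299] [-4.19 -1.84  2.22] [-0.426  0.76   0.075]
0.115 [319. 341.]
0.131 [317. 304.]
0.149 [314. 262.]
0.151 [313. 257.]
0.165 [311. 224.]
0.167 [311. 219.]
```

View pics/m5.png

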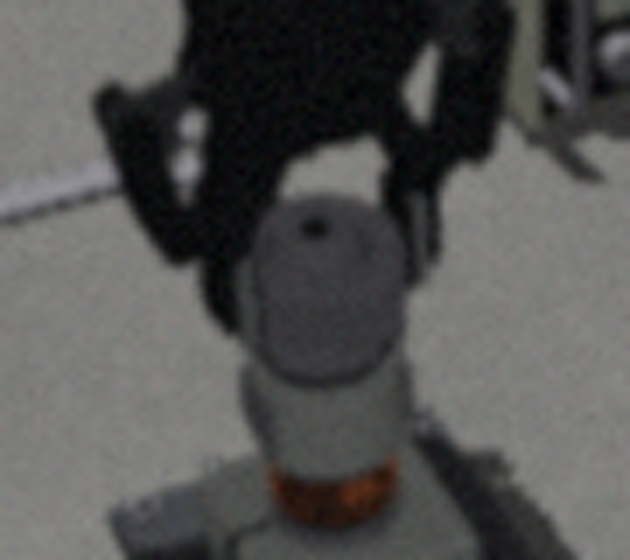

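The collar is threaded on the nose (hole at (313,227) in the crop), with its lower front edge at about row 385. I check what height that edge implies.

```bash
python3 - <<'E'
from h import *
s=read_camera("side");u=proj(s,[.4855,.2128,.14]).astype(int)
for z in(.115,.12,.124,.128,.131,.134): print(z,((proj(s,[.4855-.0071,.2128-.0271,z])-u+[45,40])*7).round())
E
```

```text
0.115 [316. 396.]
0.12 [315. 385.]
0.124 [314. 376.]
0.128 [314. 366.]
0.131 [313. 359.]
0.134 [313. 353.]
```

The edge row gives an underside at about 0.120–0.124 m, and contact began at TCP ≈ 0.132. That is well below the pin rest height (0.131), so the keyways may already be over the pins. I press a little to tell a soft spring from rigid pins.

```bash
for i in 1 2; do python3 -m crank '{"travel":[[0,0,0.02],[0,0,0.04],[0,0,0.04]],"turn":[0,0,0]}'; done
python3 - <<'E'
from h import *
s=get_state();print(s["tcp_pos"].round(4),s["wrist_force"].round(2),s["ft_torque"].round(3))
E
```

```text
clock: 10.2
tcp_pos: [0.4869, 0.2114, 0.1283]
orientation: [-0.0, 0.614, 0.789, 0.0]
wrist_force: [-4.0, -1.0, 3.2]
finger_gap: 0.0546
clock: 10.45
tcp_pos: [0.4869, 0.2114, 0.1268]
orientation: [-0.0, 0.614, 0.789, 0.0]
wrist_force: [-4.7, -1.8, 4.9]
finger_gap: 0.0542
[0.4869 0.2114 0.1268] [-4.72 -1.77  4.93] [-0.457  0.975  0.067]
```

Soft: about 1 N/mm, as the spring should be. So the collar is already keyed and is 4–5 mm into the spring. I ease it 1 mm toward −x (tool −y) and push home.

```bash
python3 -m crank '{"travel":[[0,-0.025,0],[0,-0.025,0.02],[0,-0.025,0.04],[0,-0.025,0.06],[0,-0.025,0.06]],"turn":[0,0,0,0,0]}'
for i in 1 2; do python3 -m crank '{"travel":[[0,0,0.01],[0,0,0.03],[0,0,0.03]],"turn":[0,0,0]}'; done
python3 - <<'E'
from h import *
s=get_state();print(s["tcp_pos"].round(4),s["wrist_force"].round(2),s["ft_torque"].round(3))
E
```

```text
clock: 10.87
tcp_pos: [0.4869, 0.2114, 0.1249]
orientation: [0.001, 0.614, 0.789, 0.001]
wrist_force: [-2.2, -1.5, 5.7]
finger_gap: 0.0541
clock: 11.12
tcp_pos: [0.4869, 0.2114, 0.1239]
orientation: [0.001, 0.614, 0.789, 0.001]
wrist_force: [-4.6, -0.4, 7.2]
finger_gap: 0.0544
clock: 11.37
tcp_pos: [0.4869, 0.2114, 0.1228]
orientation: [0.001, 0.614, 0.789, 0.001]
wrist_force: [-4.2, -0.7, 7.6]
finger_gap: 0.054
[0.4869 0.2114 0.1228] [-4.2  -0.67  7.62] [-0.364  0.84   0.083]
```

```bash
for i in 1 2 3; do python3 -m crank '{"travel":[[0,0,0.01],[0,0,0.03],[0,0,0.03]],"turn":[0,0,0]}' | grep -E "tcp|force"; done
```

```text
tcp_pos: [0.4869, 0.2114, 0.1222]
wrist_force: [-6.1, -1.9, 12.3]
tcp_pos: [0.487, 0.2114, 0.1222]
wrist_force: [-7.6, -3.0, 20.5]
tcp_pos: [0.487, 0.2114, 0.1222]
wrist_force: [-10.2, -4.0, 28.3]
```

A hard stop at TCP 0.1222, about 9 mm after the spring was first touched. Now the visual check.

```bash
python3 - <<'E'
from h import *
s=read_camera("side");t=read_camera("top");print(get_state()["finger_gap"],get_state()["ft_torque"].round(2))
u=proj(s,[.4855,.2128,.14]).astype(int)
im=cv2.convertScaleAbs(crop(s,*u,64,66,9),alpha=1.8,beta=-40)
cv2.imwrite("pics/m6.png",im[:,:,::-1])
q=lambda X:((proj(s,X)-u+[32,33])*9).round()
print("hole",q([.4855,.2128,.165]))
for z in(.115,.118,.121,.124): print(z,q([.4855-.0071,.2128-.0271,z]),"top front/back",q([.4855-.0071,.2128-.0271,z+.036]),q([.4855+.0071,.2128+.0271,z+.036]))
E
```

```text
0.054161764400551204 [-0.88  2.54  0.05]
hole [283. 225.]
0.115 [289. 446.] top front/back [281. 339.] [291. 199.]
0.118 [288. 438.] top front/back [281. 330.] [290. 190.]
0.121 [288. 429.] top front/back [280. 320.] [289. 181.]
0.124 [287. 420.] top front/back [279. 311.] [289. 172.]
```

View pics/m6.png

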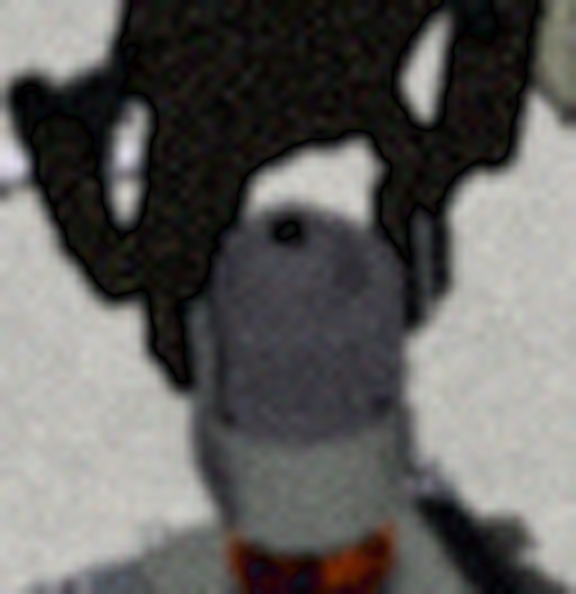

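The lower edge, at about row 443, is within 1–2 px of the prediction for 0.115 m. The shoulder shows no dark spring gap. The side force grows with the push, so I ease off a little, shift toward −x, wiggle ±0.04 rad and press again to rule out binding.

```bash
python3 -m crank '{"travel":[[0,-0.03,-0.03],[0,-0.04,-0.03],[0,-0.04,-0.03],[0,-0.04,-0.03],[0,-0.04,-0.03]],"turn":[0.04,0.04,-0.04,-0.04,0]}'
python3 -m crank '{"travel":[[0,0,0],[0,0,0],[0,0,0.02],[0,0,0.02]],"turn":[0,0,0,0]}'
python3 - <<'E'
from h import *
s=get_state();print(s["tcp_pos"].round(5),s["wrist_force"].round(2),s["ft_torque"].round(3))
E
```

```text
clock: 12.63
tcp_pos: [0.4871, 0.2114, 0.1222]
orientation: [0.002, 0.614, 0.789, 0.003]
wrist_force: [-3.3, -2.5, 16.7]
finger_gap: 0.0541
clock: 12.97
tcp_pos: [0.4871, 0.2113, 0.1222]
orientation: [0.002, 0.614, 0.789, 0.003]
wrist_force: [-4.8, -2.7, 22.1]
finger_gap: 0.0542
[0.48714 0.21135 0.12221] [-4.78 -2.73 22.06] [-0.6    1.451 -0.006]
```

The height after wiggling is the same (0.1222), so this is a true seat. One cheap check of the keying: a turn of 0.16 rad should meet the pins and build torque.

```bash
python3 -m crank '{"travel":[[0,0,0],[0,0,0],[0,0,0]],"turn":[0.08,0.16,0.16]}' | grep ori
python3 -c "
from h import *
s=get_state();print(s['ft_torque'].round(2),s['wrist_force'].round(1));go(s['tcp_pos'],14)"
python3 -m crank '{"travel":[[0,0,0],[0,0,0],[0,0,0],[0,0,0]],"turn":[-0.08,-0.16,-0.16,-0.16]}'
python3 -c "
from h import *
s=get_state();print(s['ft_torque'].round(2));go(s['tcp_pos'],14)"
```

```text
orientation: [0.001, 0.675, 0.738, 0.003]
[-0.25  1.56  1.12] [-8.4 -1.3 21.9]
travel [0. 0. 0.] turn -0.15592863885207472 jaw now 5.1
clock: 13.55
tcp_pos: [0.4874, 0.2125, 0.1221]
orientation: [0.002, 0.614, 0.789, 0.004]
wrist_force: [-4.0, 1.0, 19.0]
finger_gap: 0.0537
[0.26 1.17 0.17]
travel [0. 0. 0.] turn 0.00469789280017908 jaw now 14.3
```

Torque rose to 1.1 N m against the pins and fell away when I turned back, so the collar is keyed. Final settle and hand-in.

```bash
python3 -m crank '{"travel":[[0,0,0.01],[0,0,0.01],[0,0,0.01],[0,0,0.01],[0,0,0.01]],"turn":[0,0,0,0,0]}' && python3 -c "
from workcell import *
print(hand_in())"
```

```text
clock: 13.97
tcp_pos: [0.4874, 0.2125, 0.1221]
orientation: [0.002, 0.614, 0.789, 0.004]
wrist_force: [-4.8, 0.6, 21.9]
finger_gap: 0.0544
the job is handed in; nothing more can be done
None
```

I lifted the steel collar out of the bin, threaded it over the nose of the larger stack and pushed it fully home. I then handed in at 14.0 s, still gripping it (80 N) and pressing down (about 22 N on the wrist sensor).

**Keyways:** the collar needed no search turn. At the yaw it was picked up with, it went down over the pins on its own.

**Checks that agreed:**
- **Spring:** it pushed back softly, about 1 N/mm over 9 mm of travel. The collar then hit a hard stop at TCP height 0.1222 m, and stayed there after a ±0.04 rad wiggle.
- **Pins:** a 0.16 rad test turn met them with 1.1 N m, which fell away when I turned back.
- **Side camera:** the collar's lower edge sat at the shoulder to within 1–2 pixels, with no gap to be seen.

**Less certain:**
- **Side load:** about 5 N of sideways force and a tool tilt of about 0.5° remained. I tried to ease them but did not remove them fully.
- **Camera height:** the pictures are only good to about 2 mm in height, so "fully home" rests mainly on the force and travel readings.
- **Other parts:** I meant to touch nothing else, but I did not photograph the bench and bin again at the end.

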